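# Check the winder's hand brake lever

## Robot

A 7-joint arm with a two-finger parallel gripper is mounted at the origin on the work surface. World frame = base frame: x ahead of the robot, y to its left, z up, the work surface at z = 0. Lengths are in m, angles in rad, forces in N, time in s.
With the tool pointing down it reaches from about 0.35 to 0.9 m from the base axis. Payload 7.2 kg.
Tool frame: the origin (TCP) lies midway between the tips of the shut fingers; the grasp point (between the pads) lies 19 mm behind it (arm.grip_depth is the distance from the TCP to the grasp point, in m); x points along the fingers, z is the direction in which the jaws open and shut, and the axes are right-handed (so a half turn about x gives the same grasp; the last joint's range is limited). The gripper opens to 85 mm and grips with 20 to 120 N. Pads are 22 mm wide; open, the fingers measure 114 mm over their backs; the gripper's body (76 mm by 85 mm) begins 54 mm behind the grasp point. The pads swing forward as they close: fully open they stand 13 mm farther back than shut.
Start: joints at [-1.354, 0.411, -0.013, 1.596, 0.006, 1.134, -0.082], TCP at [0.176, 0.6, 0.231] pointing down, gripper open.
Joint ranges: [-2.95, 2.95], [-0.29, 1.99], [-1.47, 1.44], [0.14, 2.54], [-1.03, 4.17], [0.13, 1.85], [-2.86, 2.86]. Speed limits (rad/s): [2.39, 2.39, 3.01, 3.01, 3.14, 3.14, 3.14].

## Interface

Orientations are given as [roll, pitch, yaw] about the fixed x, y, z axes, in that order (R = Rz(yaw) Ry(pitch) Rx(roll)).
In Python, from plant import arm gives the robot as it stands.
- The arm moves only by the shell command python3 -m handwheel 'ROWS' [OPENING]. ROWS is JSON, a list of rows, each an object with "dp": the shift along the world's x, y, z in m, a list of three; "turn": the turn about the world's z in rad. In form: [{"dp": [dx, dy, dz], "turn": turn}, ...]. A call has exactly 10 rows; each row shifts and turns the pose as measured when the row begins; what a row does not reach is not made up. A row lasts 1/10 s, in which the tool goes at most 50 mm and 8.59 degrees, less where a joint would pass 70% of its speed; a pose out of reach is approached as far as the arm can. A call is refused whole if a number of a shift passes 0.05 or a number of a turn 0.15, either way. A call with a gripper value outside its range is refused whole. OPENING is the finger opening in m, from 0 to 0.0854, set as the call begins (- or left out, the last holds). The fingers move at their own pace and stop on an object; the grip force is fixed at half the most. Time passes only in rows, so rows that do not move let the fingers close, or fill a call up. It gives the time, the measured TCP pose, the force and the opening at its end, in the units of the state.
- arm.read_state(): the state, without advancing time (a new reading comes with each control period).
- arm.capture(name): name is "scene" or "top" or "wrist"; returns a dict with "pixels" (480x640x3 uint8, red, green, blue), "fx", "fy", "cx", "cy" (pixels), "R" (3x3) and "t" (3): a world point X has camera coordinates R X + t; the wrist camera has in their place "hand_eye" (4x4, takes a point from camera to tool coordinates, whose origin is the TCP and whose axes are the tool frame's). Camera axes: x right, y down, z forward; pixel columns grow to the right and rows downward; lengths in m; the calibration is good to about 2 mm. A picture is of the moment at which its call begins: read the wrist's pose just before it. There is no depth.
- arm.close_job(): hands the job in, once; it reports no verdict.
The state is a dict: "clock": time; "joint_positions": joint angles; "qvel": joint speeds; "tau": joint torques, N m; "tcp_pos": TCP position; "tool_rot": TCP orientation; "ft_force": force on the tool from outside, world axes, zero at the start; "ft_torque": the same for the moment, N m; "gripper_width": finger opening in m.
Only numpy, scipy, OpenCV 4.12 (cv2) and the standard library are available. Lean on these libraries where they do the work, as an engineer would, in place of code of your own. Each camera call takes 0.05 s, during which the arm holds its last target.

## Task

Check the wire winder's hand brake, the stand with the long lever that ends in a ball: with the fingers' backs or tips on the lever's outer side, press the lever smoothly in until it is hard against its stop, short of the grip bar, and keep it firmly there for a good second without forcing it. Then ease it all the way back out under your fingers, never letting it snap back, and move clear. Do not grip the lever, reach into the gap or lean on the grip bar; do not touch the hand throttle beside it (the same stand with a short, flat-ended lever), and leave everything else on the bench where it is.

Things in the scene. Friction and masses are not known exactly. Their poses are not given: they have to be found in the camera images.
- brake: the hand brake: fixed stand, base plate 100 (x) by 220 (y) by 12 mm, with a level grip bar and a long ball-ended lever before it. Origin: centre of the plate's underside, on the bench. x: the way the lever is pressed in, from the lever to the bar (roughly away from the robot, up to 0.45 rad either way); y: from the lever's pivot to its free end; z up. Left or right of the throttle, it varies
- brake_pivot (a point): the brake lever's vertical pivot axis at lever mid-height, 100 mm above the bench; at x = -25, y = -85 mm of the stand, on a grey post 75 (x) by 30 (y) mm, 120 mm high, centred at y = -90
- brake_lever (a joint): swing of the brake lever, rad: 0 at rest, splayed out; 0.40 in against its stop, parallel to the bar, about 25 mm short of it. At q it points from the pivot along the stand's (x, y) = (-sin(0.40-q), cos(0.40-q)). A spring pushes it out: pressed 120 mm from the pivot it takes 3 N to start, 6 N to reach the stop; more bears on the stop. Little damping: let go, it snaps back
- lever_face (a point): outer, pressed side of the brake lever, away from the bar. The lever: aluminium blade 12 mm thick, 24 high (88 to 112 mm above the bench), from the pivot to 150 mm from it, then a 22 mm ball. Origin on the outer face, 120 mm from the pivot, mid-height. Axes: x square through the blade to the bar (the way to press), y along the blade to the ball, z up; turns with the lever
- brake_bar (a point): the brake's fixed grip bar: black rubber, 28 mm in diameter, along the stand's y, 100 mm above the bench, on a thin post at its far end; origin on its axis at x = +20, y = 0 of the stand. Not to be leaned on
- throttle: the hand throttle, not to be touched: stand, bar, sizes and frame like the brake's, but a short lever (96 mm) that ends in a flat upright tab
- throttle_lever (a joint): swing of the throttle's lever in rad, 0 (splayed out) to 0.40 (in); stiff, stays where it is left, anywhere from 0 to 0.3 at the start
- bench_block: bystander: dark steel bench block 60 x 60 x 22 mm, loose, on the robot's side of the brake lever; origin under its centre
- hammer: bystander: hammer 220 mm long lying flat, on the robot's side of the throttle; about 30 mm high
- cup: bystander: white plastic cup, 68 mm across, 65 mm high, behind the brake; origin under its centre
- jar: bystander: glass jar with red cap, 56 mm across, 70 mm high, behind the throttle; origin under its centre
- bowl: bystander: terracotta footed bowl, 100 mm across, 72 mm high, between the two stands; origin under its centre
- ring: bystander: brass ring 26 mm across, 6 mm high, between the two stands; origin under its centre

How it is judged:
By the outcome, as a careful person would: the job done as asked, in the order asked, and still so for the second after the job is handed in, with the robot touching nothing.
It also fails if it takes over 48 s, if anything falls off the work surface, if the arm or the gripper's body presses on something with over 40 N, if the wrist force passes 120 N, or if a joint passes its speed limit or range.

## Working session

There is one attempt and no reset: what is moved stays moved. The work goes in short steps, Python scripts to look and compute and a shell command to move; the robot and the scene stay as the last step left them, time stands still between calls to the robot, and variables do not carry over. Pictures are saved under pics/ and viewed, and the job is handed in when it is done.

```bash
ls; mkdir -p pics
python3 - <<'E'
from plant import arm
import cv2
print(arm.read_state())
for n in ("scene","top","wrist"):
    c=arm.capture(n); cv2.imwrite(f"pics/{n}0.png",c["pixels"][:,:,::-1])
    print(n,{k:v for k,v in c.items() if k!="pixels"})
E
```

```text
pics
{'clock': 0.0, 'joint_positions': array([-1.35422395,  0.4119257 , -0.01272983,  1.59704662,  0.00560248,
        1.13428112, -0.0822092 ]), 'qvel': array([-0.00053544,  0.00026829, -0.00091072,  0.00166418,  0.00083695,
       -0.00099744,  0.00079815]), 'tau': array([ 9.96492490e-04, -6.00617552e+01,  6.82630073e-01, -2.99412847e+01,
        1.38565607e-02,  1.06966723e-02,  2.20695910e-06]), 'tcp_pos': array([0.17547883, 0.59934683, 0.23043584]), 'tool_rot': array([-3.0737294 ,  1.56917118, -1.78767263]), 'ft_force': array([-0.94241814, -0.76965261,  0.03841796]), 'ft_torque': array([-0.0074092 ,  0.01214936, -0.03714739]), 'gripper_width': 0.08578971196313082}
scene {'fx': 462.2971542568265, 'fy': 462.2971542568265, 'cx': 315.27553112936044, 'cy': 237.76976833436368, 'R': array([[-0.80053256,  0.59928853,  0.00093386],
       [ 0.44890696,  0.60068302, -0.66156062],
       [-0.39702664, -0.5291816 , -0.74989111]]), 't': array([ 0.44310307, -0.18282417,  1.13403494])}
top {'fx': 448.4910758139613, 'fy': 448.4910758139613, 'cx': 311.86497432338, 'cy': 244.19347190349015, 'R': array([[-0.05292205, -0.99859564,  0.00244869],
       [-0.97825924,  0.05135159, -0.20092755],
       [ 0.20051963, -0.01302895, -0.97960304]]), 't': array([0.00255848, 0.54541207, 0.90054831])}
wrist {'fx': 428.33758582868916, 'fy': 428.33758582868916, 'cx': 315.4455984678961, 'cy': 233.31195815853775, 'hand_eye': array([[-3.93880600e-04, -2.58616021e-01,  9.65980123e-01,
        -1.42855373e-01],
       [-8.35918623e-05, -9.65980186e-01, -2.58616072e-01,
         6.60861561e-02],
       [ 9.99999919e-01, -1.82611931e-04,  3.58862661e-04,
         4.44141249e-04],
       [ 0.00000000e+00,  0.00000000e+00,  0.00000000e+00,
         1.00000000e+00]])}
```

View pics/scene0.png

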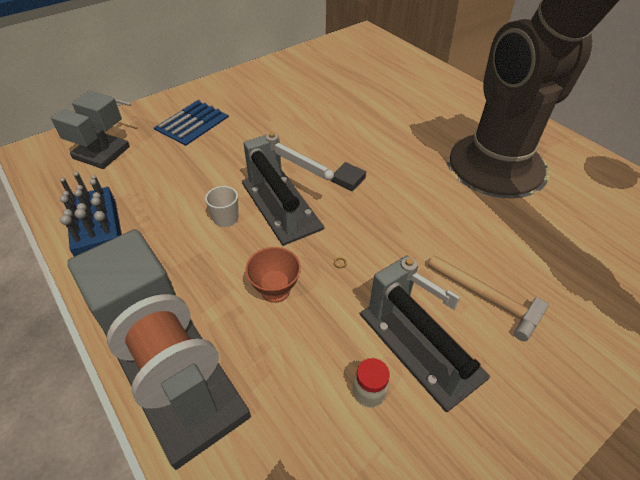

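View pics/top0.png

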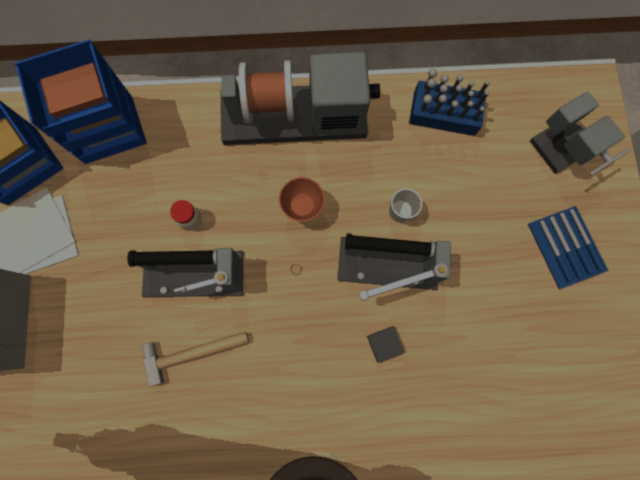

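The top view shows the brake on the right, with its pivot at about (441,270) and the ball at about (365,296). The throttle is on the left and the block is at (386,344). I'll zoom in to get exact pixels.

Run:
```python
import cv2,numpy as np
a=cv2.imread('pics/top0.png')[215:375,330:470]; b=cv2.imread('pics/scene0.png')[120:250,230:380]
a=cv2.resize(a,None,fx=4,fy=4,interpolation=cv2.INTER_CUBIC)[:600]; cv2.imwrite('pics/topz.png',a)
b=cv2.resize(b,None,fx=4,fy=4,interpolation=cv2.INTER_CUBIC); cv2.imwrite('pics/scenez.png',b)
```

```text
(no output)
```

View pics/topz.png

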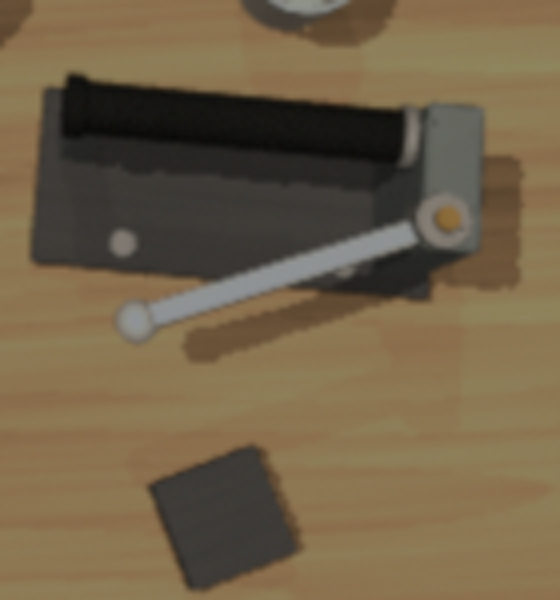

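View pics/scenez.png

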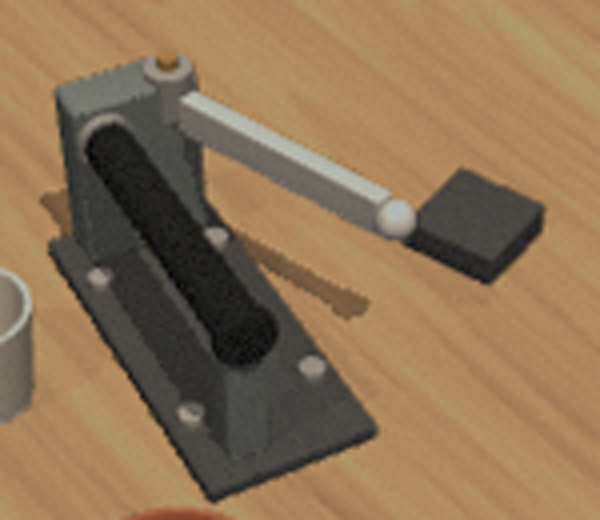

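```bash
cat > h.py <<'E'
import numpy as np
from plant import arm
def ray(c,u,v):
    d=np.array([(u-c['cx'])/c['fx'],(v-c['cy'])/c['fy'],1]); return -c['R'].T@c['t'], c['R'].T@d
def plane(c,u,v,z):
    o,d=ray(c,u,v); return o+d*(z-o[2])/d[2]
def tri(a,b):
    A=np.zeros((3,3));y=np.zeros(3)
    L=[]
    for o,d in (a,b):
        d=d/np.linalg.norm(d);P=np.eye(3)-np.outer(d,d);A+=P;y+=P@o;L.append((P,o))
    x=np.linalg.solve(A,y); return x,[np.linalg.norm(P@(x-o)) for P,o in L]
E
python3 - <<'E'
from h import *
t=arm.capture('top');s=arm.capture('scene')
T=lambda u,v:(330+(u+.5)/4-.5,215+(v+.5)/4-.5)
S=lambda u,v:(230+(u+.5)/4-.5,120+(v+.5)/4-.5)
np.set_printoptions(precision=4,suppress=True)
print('ball',tri(ray(t,*T(135,321)),ray(s,*S(397,218))),plane(t,*T(135,321),.1))
print('pin',tri(ray(t,*T(447,219)),ray(s,*S(167,60))))
for n,p in dict(barL=(75,107),barR=(407,136)).items(): print(n,plane(t,*T(*p),.1))
for z,n,p in [(.022,'blk',(226,517)),(.022,'blkN',(255,448)),(.022,'blkNW',(152,487)),(.012,'plSW',(34,262)),(.012,'plNW',(46,90)),(.012,'plSE',(430,298)),(.12,'postNE',(482,106)),(.12,'postNW',(430,104)),(.12,'postSE',(476,250))]: print(n,plane(t,*T(*p),z))
a=plane(t,*T(161,315),.112);b=plane(t,*T(402,237),.112);print('lev',a,b,np.arctan2(b[0]-a[0],b[1]-a[1]))
E
```

```text
ball (array([ 0.4275, -0.1219,  0.1014]), [np.float64(0.00016718465971757106), np.float64(0.0001671846597176065)]) [ 0.4278 -0.1222  0.1   ]
pin (array([ 0.4668, -0.2741,  0.128 ]), [np.float64(9.664495287607735e-06), np.float64(9.664495287551663e-06)])
barL [ 0.5376 -0.1     0.1   ]
barR [ 0.5138 -0.267   0.1   ]
blk [ 0.3288 -0.1719  0.022 ]
blkN [ 0.3637 -0.1904  0.022 ]
blkNW [ 0.3463 -0.134   0.022 ]
plSW [ 0.4703 -0.08    0.012 ]
plNW [ 0.5664 -0.093   0.012 ]
plSE [ 0.4392 -0.295   0.012 ]
postNE [ 0.5234 -0.3002  0.12  ]
postNW [ 0.5257 -0.2745  0.12  ]
postSE [ 0.4519 -0.289   0.12  ]
lev [ 0.429  -0.1337  0.112 ] [ 0.4611 -0.2557  0.112 ] 2.8843314130157047
```

```bash
cat >> h.py <<'E'
from scipy.spatial.transform import Rotation as Ro
def tool():
    s=arm.read_state(); R=Ro.from_euler('xyz',s['tool_rot']).as_matrix()
    np.set_printoptions(precision=4,suppress=True)
    print('t',round(s['clock'],2),'p',s['tcp_pos'],'F',s['ft_force'],'w',round(s['gripper_width'],4))
    print('ang tool z',np.arctan2(R[1,2],R[0,2]),'tool y',np.arctan2(R[1,1],R[0,1]),'tool x',R[:,0],'j',s['joint_positions'])
    return s,R
E
python3 -c "
from h import *;tool()"
python3 -m handwheel '[{"dp":[0,0,0],"turn":0},{"dp":[0,0,0],"turn":0},{"dp":[0,-0.02,0],"turn":0},{"dp":[0,-0.03,0],"turn":0},{"dp":[0,-0.03,0],"turn":0},{"dp":[0,-0.03,0],"turn":0},{"dp":[0,-0.03,0],"turn":0},{"dp":[0,-0.03,0],"turn":0},{"dp":[0,-0.03,0],"turn":0},{"dp":[0,-0.03,0],"turn":0}]' 0
python3 -c "
from h import *;tool()"
```

```text
t 0.25 p [0.1756 0.5996 0.2309] F [-0.4916 -0.5993  0.0036] w 0.0853
ang tool z 1.286010430499274 tool y 2.856806801915485 tool x [-0.0001 -0.0007 -1.    ] j [-1.3542  0.4115 -0.0127  1.5966  0.0056  1.1343 -0.0822]
clock: 1.25
tcp_pos: [0.174, 0.3643, 0.2293]
tool_rot: [1.122, 1.57, 2.411]
ft_force: [0.2, 0.0, 1.0]
gripper_width: -0.0001
t 1.25 p [0.174  0.3643 0.2293] F [0.2096 0.0105 0.9555] w -0.0001
ang tool z 1.28905067653172 tool y 2.859847202897364 tool x [-0.0005  0.0005 -1.    ] j [-1.2467  0.0291  0.0021  2.0945 -0.0008  1.0177  0.0449]
```

```bash
python3 -m handwheel '[{"dp":[0.02,-0.025,0],"turn":-0.1},{"dp":[0.02,-0.025,0],"turn":-0.1},{"dp":[0.02,-0.025,0],"turn":-0.1},{"dp":[0.02,-0.025,0],"turn":-0.1},{"dp":[0.02,-0.025,0],"turn":-0.1},{"dp":[0.02,-0.025,0],"turn":-0.1},{"dp":[0.02,-0.025,0],"turn":-0.1},{"dp":[0.02,-0.025,0],"turn":-0.1},{"dp":[0.02,-0.025,0],"turn":-0.1},{"dp":[0.02,-0.025,0],"turn":-0.1}]'
python3 -c "
from h import *;tool()"
```

```text
clock: 2.25
tcp_pos: [0.3781, 0.1029, 0.2323]
tool_rot: [0.45, 1.56, 0.705]
ft_force: [0.4, 0.4, 0.0]
gripper_width: 0.0002
t 2.25 p [0.3781 0.1029 0.2323] F [0.3801 0.3593 0.0178] w 0.0002
ang tool z 0.25542564810974017 tool y 1.8262654299552847 tool x [ 0.008   0.0068 -0.9999] j [-0.8183 -0.0286  0.4297  2.1413  0.0102  1.0163 -0.1386]
```

```bash
python3 -m handwheel '[{"dp":[0,-0.027,0],"turn":0},{"dp":[0,-0.027,0],"turn":0},{"dp":[0,-0.027,0],"turn":0},{"dp":[0,-0.027,0],"turn":0},{"dp":[0,-0.027,0],"turn":0},{"dp":[0,-0.027,0],"turn":0},{"dp":[0,-0.027,0],"turn":0},{"dp":[0,-0.027,0],"turn":0},{"dp":[0,-0.027,0],"turn":0},{"dp":[0,-0.02,0],"turn":0}]'
python3 - <<'E'
from h import *
import cv2
s,R=tool()
c=arm.capture('wrist');cv2.imwrite('pics/w1.png',c['pixels'][:,:,::-1])
c=arm.capture('top');cv2.imwrite('pics/t1.png',c['pixels'][:,:,::-1])
E
```

```text
clock: 3.25
tcp_pos: [0.38, -0.1723, 0.235]
tool_rot: [0.285, 1.551, 0.534]
ft_force: [0.5, -0.3, -0.2]
gripper_width: 0.0003
t 3.25 p [ 0.38   -0.1723  0.235 ] F [ 0.4672 -0.3259 -0.1879] w 0.0003
ang tool z 0.24843927286139564 tool y 1.819344529903172 tool x [ 0.0173  0.0102 -0.9998] j [-0.4963  0.0038  0.8448  2.1074 -0.0216  1.019   0.6081]
```

View pics/w1.png

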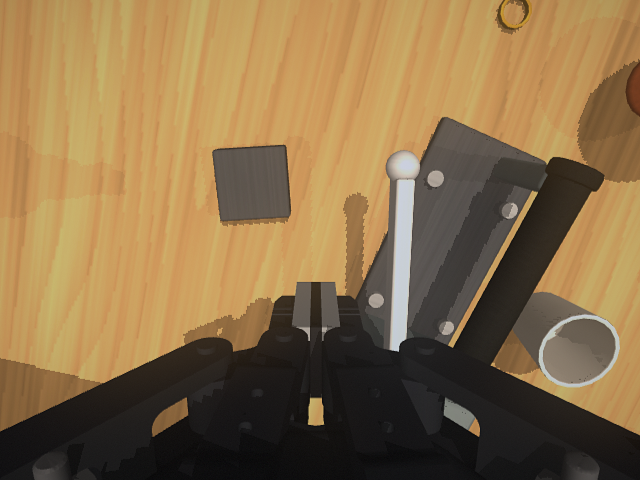

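View pics/t1.png

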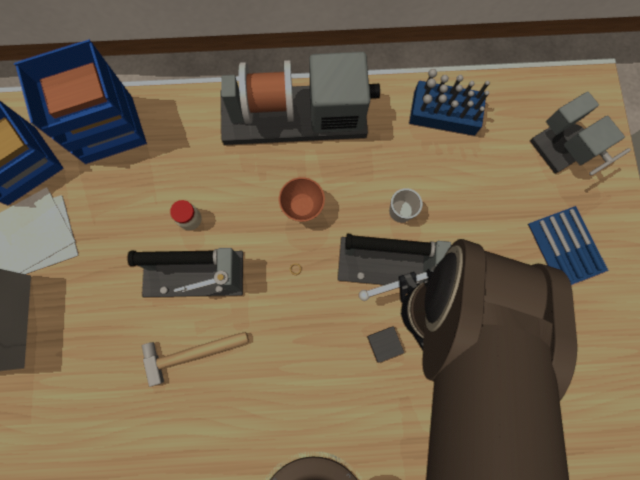

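The wrist view shows the lever edge-on at columns 390–414, parallel to the shut fingers at 295–338. The block is at (252,183), clear of the way. The thin fingertips are about 15 mm long, with the wider backs above them. I'll descend on the outer side.

```bash
python3 -m handwheel '[{"dp":[0,0.001,-0.017],"turn":0},{"dp":[0,0.001,-0.017],"turn":0},{"dp":[0,0.001,-0.017],"turn":0},{"dp":[0,0.001,-0.017],"turn":0},{"dp":[0,0.001,-0.017],"turn":0},{"dp":[0,0.001,-0.017],"turn":0},{"dp":[0,0.001,-0.017],"turn":0},{"dp":[0,0.001,-0.016],"turn":0},{"dp":[0,0.001,-0.012],"turn":0},{"dp":[0,0,0],"turn":0}]'
python3 - <<'E'
from h import *
import cv2
s,R=tool()
c=arm.capture('wrist');cv2.imwrite('pics/w2.png',c['pixels'][:,:,::-1])
c=arm.capture('scene');cv2.imwrite('pics/s2.png',cv2.resize(c['pixels'][60:280,180:420,::-1],None,fx=2.7,fy=2.7))
E
```

```text
clock: 4.35
tcp_pos: [0.3816, -0.1559, 0.0832]
tool_rot: [0.393, 1.545, 0.643]
ft_force: [-0.2, 0.1, 0.1]
gripper_width: -0.0001
t 4.35 p [ 0.3816 -0.1559  0.0832] F [-0.1979  0.0656  0.107 ] w -0.0001
ang tool z 0.2503128391596347 tool y 1.8213389622372067 tool x [ 0.0204  0.0153 -0.9997] j [-0.3288  0.3202  0.7387  2.285  -0.4002  0.6416  0.9582]
```

View pics/w2.png

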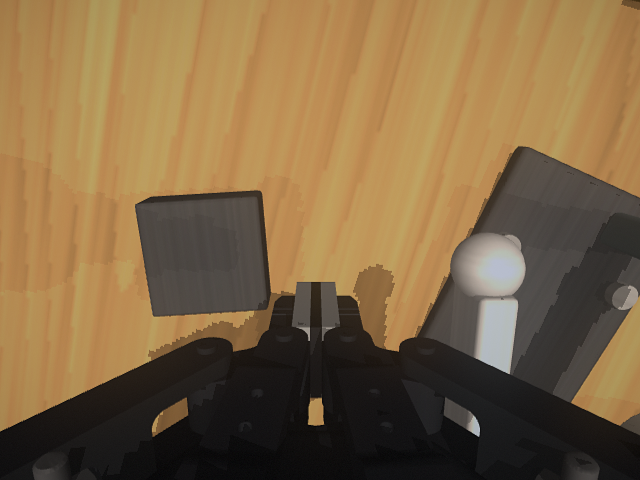

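View pics/s2.png

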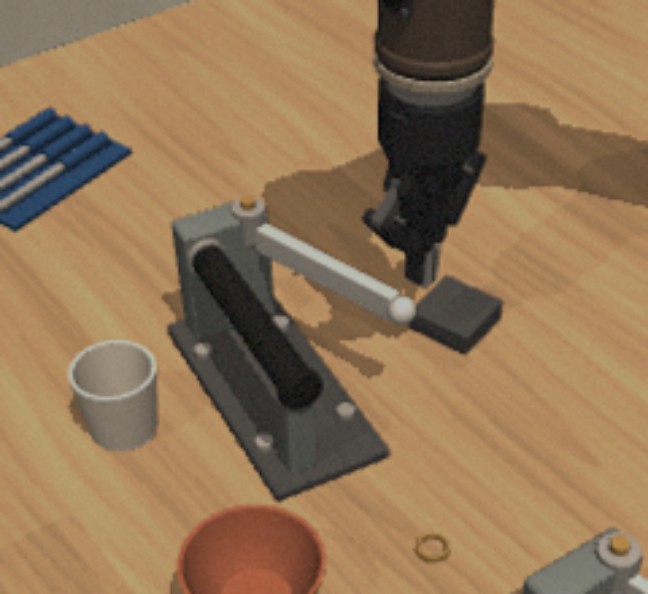

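The fingers are beside the lever at blade height, the knuckles are well above the bar, and the way is clear. I'll approach slowly.

```bash
python3 -m handwheel '[{"dp":[0.003,-0.001,0],"turn":0},{"dp":[0.003,-0.001,0],"turn":0},{"dp":[0.003,-0.001,0],"turn":0},{"dp":[0.003,-0.001,0],"turn":0},{"dp":[0.003,-0.001,0],"turn":0},{"dp":[0.003,-0.001,0],"turn":0},{"dp":[0.003,-0.001,0],"turn":0},{"dp":[0.003,-0.001,0],"turn":0},{"dp":[0.002,0,0],"turn":0},{"dp":[0.002,0,0],"turn":0}]'
python3 -c "
from h import *;tool()"
```

```text
clock: 5.45
tcp_pos: [0.415, -0.1653, 0.0869]
tool_rot: [0.252, 1.539, 0.503]
ft_force: [-0.1, -0.7, 0.0]
gripper_width: -0.0001
t 5.45 p [ 0.415  -0.1653  0.0869] F [-0.0513 -0.6936  0.0365] w -0.0001
ang tool z 0.25052516004409575 tool y 1.8215590216668132 tool x [ 0.0275  0.0151 -0.9995] j [-0.3018  0.3647  0.7222  2.2113 -0.4272  0.6763  0.9736]
```

```bash
python3 -m handwheel '[{"dp":[0.002,0.001,-0.001],"turn":0},{"dp":[0.002,0.0007,-0.001],"turn":-0.01},{"dp":[0.002,0.0007,-0.001],"turn":-0.015},{"dp":[0.002,0.0007,-0.001],"turn":-0.015},{"dp":[0.002,0.0007,-0.001],"turn":-0.015},{"dp":[0.002,0.0007,-0.0005],"turn":-0.015},{"dp":[0.002,0.0007,-0.0005],"turn":-0.015},{"dp":[0.002,0.0007,-0.0005],"turn":-0.015},{"dp":[0.002,0.0007,-0.0005],"turn":-0.015},{"dp":[0.002,0.0007,-0.0005],"turn":-0.015}]'
python3 - <<'E'
from h import *
import cv2
s,R=tool()
c=arm.capture('wrist');cv2.imwrite('pics/w3.png',c['pixels'][:,:,::-1])
tool()
E
```

```text
clock: 6.45
tcp_pos: [0.4336, -0.1576, 0.0781]
tool_rot: [0.354, 1.543, 0.462]
ft_force: [-3.4, -1.4, 2.6]
gripper_width: -0.0002
t 6.45 p [ 0.4336 -0.1576  0.0781] F [-3.4126 -1.423   2.6267] w -0.0002
ang tool z 0.10789747259345554 tool y 1.67894012160844 tool x [ 0.0246  0.0123 -0.9996] j [-0.334   0.4154  0.7388  2.1848 -0.4812  0.6801  0.8489]
t 6.5 p [ 0.434  -0.1575  0.078 ] F [-3.4053 -0.7841  1.1993] w 0.0001
ang tool z 0.1073164996145223 tool y 1.6783565096092843 tool x [ 0.0248  0.0121 -0.9996] j [-0.3343  0.4159  0.7386  2.1844 -0.4816  0.6799  0.8481]
```

View pics/w3.png

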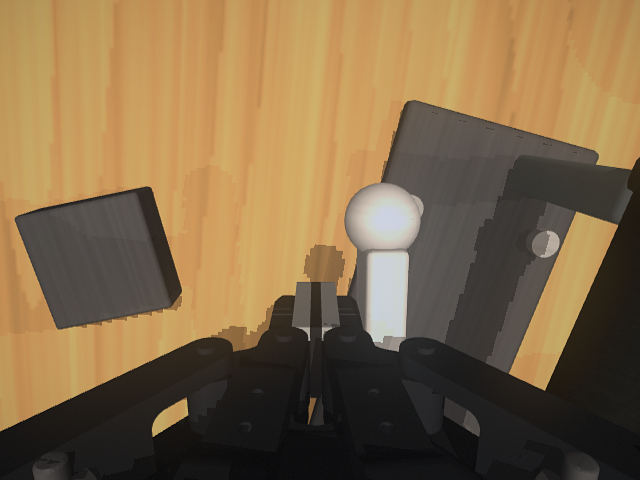

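Contact is made at 3.6 N, the blade is flush against the finger back, and the lever is moving as predicted. I'll keep going.

```bash
python3 -m handwheel '[{"dp":[0.0022,0.0005,0],"turn":-0.018},{"dp":[0.0022,0.0005,0],"turn":-0.018},{"dp":[0.0022,0.0005,0],"turn":-0.018},{"dp":[0.0022,0.0005,0],"turn":-0.018},{"dp":[0.0022,0.0004,0],"turn":-0.018},{"dp":[0.0022,0.0004,0],"turn":-0.018},{"dp":[0.0022,0.0003,0],"turn":-0.018},{"dp":[0.0022,0.0003,0],"turn":-0.018},{"dp":[0.0022,0.0003,0],"turn":-0.018},{"dp":[0.0022,0.0003,0],"turn":-0.018}]'
python3 -c "
from h import *;tool()"
```

```text
clock: 7.5
tcp_pos: [0.4566, -0.1532, 0.0779]
tool_rot: [0.393, 1.545, 0.304]
ft_force: [-4.8, -0.9, 4.0]
gripper_width: 0.0001
t 7.5 p [ 0.4566 -0.1532  0.0779] F [-4.8406 -0.8796  3.9711] w 0.0001
ang tool z -0.08879292555107747 tool y 1.4822447107499659 tool x [ 0.0249  0.0078 -0.9997] j [-0.3814  0.4623  0.7844  2.1426 -0.5308  0.7101  0.6707]
```

```bash
python3 -m handwheel '[{"dp":[0.001,0.0001,0],"turn":-0.008},{"dp":[0.001,0.0001,0],"turn":-0.008},{"dp":[0.001,0.0001,0],"turn":-0.008},{"dp":[0.001,0.0001,0],"turn":-0.008},{"dp":[0.001,0.0001,0],"turn":-0.008},{"dp":[0.001,0,0],"turn":-0.008},{"dp":[0.0005,0,0],"turn":-0.004},{"dp":[0.0005,0,0],"turn":0},{"dp":[0.0005,0,0],"turn":0},{"dp":[0.0005,0,0],"turn":0}]'
python3 -c "
from h import *;tool()"
```

```text
clock: 8.5
tcp_pos: [0.4633, -0.1524, 0.0771]
tool_rot: [0.49, 1.549, 0.34]
ft_force: [-4.9, -0.6, 3.3]
gripper_width: -0.0
t 8.5 p [ 0.4633 -0.1524  0.0771] F [-4.8603 -0.5676  3.342 ] w -0.0
ang tool z -0.14993615774985888 tool y 1.4210615427047415 tool x [ 0.0208  0.0073 -0.9998] j [-0.3928  0.4808  0.798   2.1267 -0.5461  0.7245  0.6163]
```

```bash
python3 -m handwheel '[{"dp":[0.0005,0,0],"turn":0},{"dp":[0.0005,0,0],"turn":0},{"dp":[0.0005,0,0],"turn":0},{"dp":[0.0005,0,0],"turn":0},{"dp":[0.0005,0,0],"turn":0},{"dp":[0.0005,0,0],"turn":0},{"dp":[0.0005,0,0],"turn":0},{"dp":[0.0005,0,0],"turn":0},{"dp":[0.0005,0,0],"turn":0},{"dp":[0.0005,0,0],"turn":0}]'
python3 -c "
from h import *;s,R=tool();print(s['qvel'])"
```

```text
clock: 9.5
tcp_pos: [0.4655, -0.1519, 0.0761]
tool_rot: [0.721, 1.554, 0.564]
ft_force: [-6.3, -0.3, 3.0]
gripper_width: -0.0001
t 9.5 p [ 0.4655 -0.1519  0.0761] F [-6.3303 -0.2723  2.9731] w -0.0001
ang tool z -0.15667032439230943 tool y 1.4142712287749968 tool x [ 0.0145  0.0092 -0.9999] j [-0.3916  0.4898  0.7975  2.1177 -0.5485  0.7341  0.6089]
[ 0.0023  0.0089 -0.     -0.0084 -0.0009  0.0085 -0.0089]
```

```bash
python3 -m handwheel '[{"dp":[0.001,0,0.0002],"turn":0},{"dp":[0.001,0,0.0002],"turn":0},{"dp":[0.001,0,0.0002],"turn":0},{"dp":[0.001,0,0.0002],"turn":0},{"dp":[0.001,0,0.0002],"turn":0},{"dp":[0.001,0,0.0002],"turn":0},{"dp":[0.001,0,0.0002],"turn":0},{"dp":[0.001,0,0.0002],"turn":0},{"dp":[0.001,0,0.0002],"turn":0},{"dp":[0.001,0,0.0002],"turn":0}]'
python3 - <<'E'
from h import *
import cv2
tool()
c=arm.capture('wrist');cv2.imwrite('pics/w4.png',c['pixels'][:,:,::-1])
c=arm.capture('top');cv2.imwrite('pics/t4.png',c['pixels'][:,:,::-1])
tool()
E
```

```text
clock: 10.5
tcp_pos: [0.4654, -0.1514, 0.0759]
tool_rot: [2.009, 1.556, 1.843]
ft_force: [-7.4, -1.7, 5.3]
gripper_width: 0.0
t 10.5 p [ 0.4654 -0.1514  0.0759] F [-7.401  -1.7147  5.3462] w 0.0
ang tool z -0.1659554402014473 tool y 1.4047538211755157 tool x [-0.004   0.0145 -0.9999] j [-0.3904  0.5022  0.8008  2.103  -0.5447  0.7602  0.5955]
t 10.6 p [ 0.4654 -0.1514  0.0758] F [-7.7762 -1.1337  4.7411] w 0.0001
ang tool z -0.1659434882593001 tool y 1.40476484717159 tool x [-0.0041  0.0145 -0.9999] j [-0.3904  0.5022  0.8008  2.103  -0.5447  0.7602  0.5956]
```

View pics/w4.png

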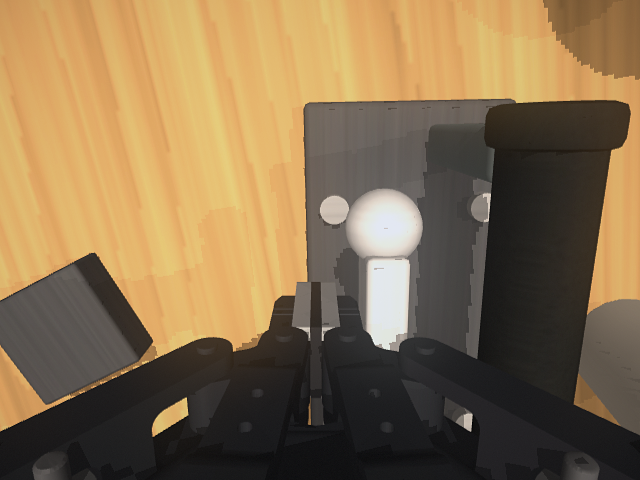

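The lever is on its stop: there was no further travel under a rising push. It is still short of the bar and parallel to it. Now I'll hold it firmly.

```bash
python3 -m handwheel '[{"dp":[0.002,0,0.0003],"turn":0.002},{"dp":[0.003,0,0.0003],"turn":0.002},{"dp":[0.003,0,0.0003],"turn":0.002},{"dp":[0.003,0,0.0003],"turn":0.002},{"dp":[0.003,0,0.0003],"turn":0.002},{"dp":[0.003,0,0.0003],"turn":0.002},{"dp":[0.003,0,0.0003],"turn":0.002},{"dp":[0.003,0,0.0003],"turn":0.002},{"dp":[0.003,0,0.0003],"turn":0.002},{"dp":[0.003,0,0.0003],"turn":0.002}]'
python3 -c "
from h import *;s,R=tool();print(s['qvel'])"
```

```text
clock: 11.6
tcp_pos: [0.464, -0.1506, 0.0753]
tool_rot: [2.796, 1.505, 2.634]
ft_force: [-15.8, -0.8, 13.3]
gripper_width: -0.0002
t 11.6 p [ 0.464  -0.1506  0.0753] F [-15.7946  -0.7649  13.3477] w -0.0002
ang tool z -0.16124082614207655 tool y 1.4081820082493657 tool x [-0.0573  0.0319 -0.9978] j [-0.3767  0.5337  0.7991  2.0617 -0.5295  0.8324  0.5868]
[ 0.0161  0.0297 -0.0001 -0.0424  0.0186  0.0778 -0.0092]
```

```bash
python3 -m handwheel '[{"dp":[0.002,0,0.0005],"turn":0.002},{"dp":[0.002,0,0.0005],"turn":0.002},{"dp":[0.002,0,0.0005],"turn":0.002},{"dp":[0.002,0,0.0005],"turn":0.002},{"dp":[0.002,0,0.0005],"turn":0.002},{"dp":[0.002,0,0.0005],"turn":0.002},{"dp":[0.002,0,0.0005],"turn":0.002},{"dp":[0.002,0,0.0005],"turn":0.002},{"dp":[0.002,0,0.0005],"turn":0.002},{"dp":[0.002,0,0.0005],"turn":0.002}]'
python3 - <<'E'
from h import *
import cv2
tool()
c=arm.capture('wrist');cv2.imwrite('pics/w5.png',c['pixels'][:,:,::-1])
E
```

```text
clock: 12.6
tcp_pos: [0.4622, -0.1504, 0.0762]
tool_rot: [2.909, 1.465, 2.754]
ft_force: [-10.5, -1.1, 4.7]
gripper_width: 0.0001
t 12.6 p [ 0.4622 -0.1504  0.0762] F [-10.4827  -1.0976   4.7405] w 0.0001
ang tool z -0.15319786221612386 tool y 1.415072099006706 tool x [-0.0979  0.04   -0.9944] j [-0.3706  0.5547  0.7997  2.0321 -0.5127  0.8845  0.5796]
```

View pics/w5.png

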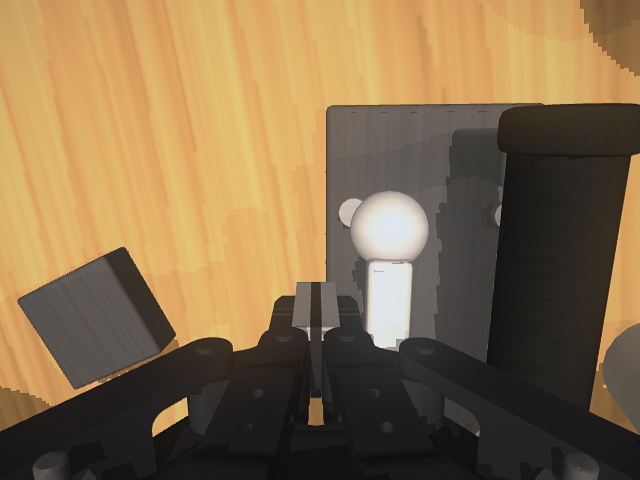

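View pics/t4.png

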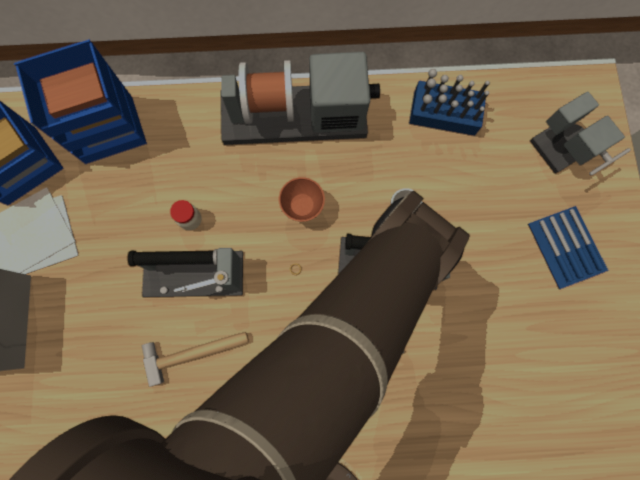

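The stop held firmly for over 2 s at roughly 8–16 N, with the gap to the bar still open. Now I'll ease it out slowly.

```bash
python3 -m handwheel '[{"dp":[0.001,0,0],"turn":0},{"dp":[0.0005,0,0],"turn":0},{"dp":[0,0,0],"turn":0.002},{"dp":[-0.0005,0,0],"turn":0.004},{"dp":[-0.001,-0.0001,0],"turn":0.008},{"dp":[-0.0015,-0.0001,0],"turn":0.012},{"dp":[-0.0015,-0.0001,0],"turn":0.012},{"dp":[-0.0015,-0.0002,0],"turn":0.012},{"dp":[-0.0015,-0.0002,0],"turn":0.012},{"dp":[-0.0015,-0.0002,0],"turn":0.012}]'
python3 -c "
from h import *;s,R=tool();print(s['qvel'])"
```

```text
clock: 13.65
tcp_pos: [0.4509, -0.151, 0.0763]
tool_rot: [2.92, 1.456, 2.836]
ft_force: [-4.2, -1.5, 3.8]
gripper_width: 0.0002
t 13.65 p [ 0.4509 -0.151   0.0763] F [-4.194  -1.5312  3.8331] w 0.0002
ang tool z -0.0824842077812981 tool y 1.4854779746638695 tool x [-0.1092  0.0345 -0.9934] j [-0.3675  0.5399  0.79    2.0493 -0.4852  0.8767  0.6319]
[ 0.0053 -0.027  -0.0164  0.035   0.0426 -0.0236  0.0897]
```

```bash
python3 -m handwheel '[{"dp":[-0.0016,-0.0003,0],"turn":0.013},{"dp":[-0.0016,-0.0003,0],"turn":0.013},{"dp":[-0.0016,-0.0003,0],"turn":0.013},{"dp":[-0.0016,-0.0003,0],"turn":0.013},{"dp":[-0.0016,-0.0003,0],"turn":0.013},{"dp":[-0.0016,-0.0004,0],"turn":0.013},{"dp":[-0.0016,-0.0004,0],"turn":0.013},{"dp":[-0.0016,-0.0004,0],"turn":0.013},{"dp":[-0.0016,-0.0004,0],"turn":0.013},{"dp":[-0.0016,-0.0004,0],"turn":0.013}]'
python3 -c "
from h import *;s,R=tool()"
```

```text
clock: 14.65
tcp_pos: [0.4342, -0.1544, 0.0764]
tool_rot: [2.92, 1.456, 2.975]
ft_force: [-3.5, -0.9, 1.9]
gripper_width: 0.0003
t 14.65 p [ 0.4342 -0.1544  0.0764] F [-3.5233 -0.9008  1.9233] w 0.0003
ang tool z 0.05662000522324165 tool y 1.624585466081677 tool x [-0.1128  0.019  -0.9934] j [-0.358   0.508   0.7686  2.0845 -0.4377  0.8449  0.7389]
```

```bash
python3 -m handwheel '[{"dp":[-0.0014,-0.0005,0],"turn":0.013},{"dp":[-0.0014,-0.0005,0],"turn":0.013},{"dp":[-0.0014,-0.0005,0],"turn":0.013},{"dp":[-0.0014,-0.0005,0],"turn":0.013},{"dp":[-0.0014,-0.0005,0],"turn":0.013},{"dp":[-0.0014,-0.0005,0],"turn":0.013},{"dp":[-0.0014,-0.0005,0],"turn":0.013},{"dp":[-0.0014,-0.0005,0],"turn":0.013},{"dp":[-0.0014,-0.0005,0],"turn":0.013},{"dp":[-0.0014,-0.0005,0],"turn":0.013}]'
python3 -c "
from h import *;s,R=tool()"
```

```text
clock: 15.65
tcp_pos: [0.4196, -0.1598, 0.0764]
tool_rot: [2.92, 1.457, 3.117]
ft_force: [-2.4, -0.3, 1.1]
gripper_width: -0.0
t 15.65 p [ 0.4196 -0.1598  0.0764] F [-2.4132 -0.3192  1.1046] w -0.0
ang tool z 0.1985347852405201 tool y 1.7665649192795998 tool x [-0.1133  0.0027 -0.9936] j [-0.3428  0.4783  0.7456  2.1155 -0.3902  0.8134  0.8494]
```

```bash
python3 -m handwheel '[{"dp":[-0.001,-0.0004,0],"turn":0.009},{"dp":[-0.001,-0.0004,0],"turn":0.009},{"dp":[-0.001,-0.0004,0],"turn":0.009},{"dp":[-0.001,-0.0004,0],"turn":0.009},{"dp":[-0.001,-0.0004,0],"turn":0.009},{"dp":[-0.001,-0.0003,0],"turn":0.009},{"dp":[-0.001,-0.0003,0],"turn":0},{"dp":[-0.001,-0.0003,0],"turn":0},{"dp":[-0.001,-0.0003,0],"turn":0},{"dp":[-0.001,-0.0003,0],"turn":0}]'
python3 - <<'E'
from h import *
import cv2
tool()
c=arm.capture('wrist');cv2.imwrite('pics/w6.png',c['pixels'][:,:,::-1])
E
```

```text
clock: 16.65
tcp_pos: [0.4115, -0.1633, 0.0766]
tool_rot: [2.929, 1.462, -3.096]
ft_force: [0.4, -0.2, 0.7]
gripper_width: -0.0
t 16.65 p [ 0.4115 -0.1633  0.0766] F [ 0.4208 -0.2456  0.7359] w -0.0
ang tool z 0.25898053955169004 tool y 1.8273280727060293 tool x [-0.1085 -0.0049 -0.9941] j [-0.3346  0.4604  0.737   2.1353 -0.3691  0.7933  0.8998]
```

View pics/w6.png

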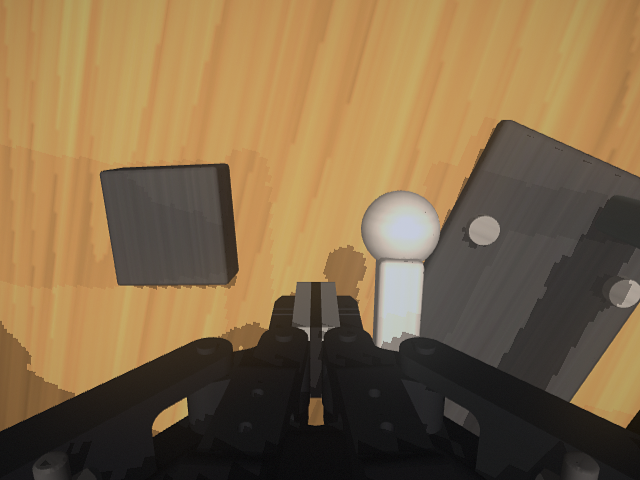

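The contact force is gone, at the pose where the lever first met the fingers, so the lever is at rest. I'll move back and then up.

```bash
python3 -m handwheel '[{"dp":[-0.002,-0.0005,0],"turn":0},{"dp":[-0.003,-0.001,0],"turn":0},{"dp":[-0.005,-0.001,0],"turn":0},{"dp":[-0.007,-0.001,0],"turn":0},{"dp":[-0.007,0,0.005],"turn":0},{"dp":[-0.005,0,0.015],"turn":0},{"dp":[-0.002,0,0.02],"turn":0},{"dp":[0,0,0.025],"turn":0},{"dp":[0,0,0.025],"turn":0},{"dp":[0,0,0.025],"turn":0}]'
python3 -m handwheel '[{"dp":[0,0.01,0.02],"turn":0},{"dp":[0,0.02,0.01],"turn":0},{"dp":[0,0.025,0],"turn":0},{"dp":[0,0.025,0],"turn":0},{"dp":[0,0.025,0],"turn":0},{"dp":[0,0.025,0],"turn":0},{"dp":[0,0.02,0],"turn":0},{"dp":[0,0.01,0],"turn":0},{"dp":[0,0,0],"turn":0},{"dp":[0,0,0],"turn":0}]'
python3 - <<'E'
from h import *
import cv2
tool()
c=arm.capture('top');cv2.imwrite('pics/t7.png',c['pixels'][:,:,::-1])
a=cv2.imread('pics/top0.png').astype(int);print(np.abs(a-c['pixels'][:,:,::-1])[100:330,100:480].max(2).__gt__(40).sum())
c=arm.capture('scene');cv2.imwrite('pics/s7.png',c['pixels'][:,:,::-1])
E
```

```text
clock: 17.7
tcp_pos: [0.371, -0.1674, 0.1936]
tool_rot: [2.913, 1.453, -3.116]
ft_force: [1.0, -0.0, 0.5]
gripper_width: 0.0003
clock: 18.7
tcp_pos: [0.366, -0.0064, 0.2291]
tool_rot: [2.861, 1.461, 3.108]
ft_force: [1.2, -0.4, 0.2]
gripper_width: -0.0003
t 18.7 p [ 0.366  -0.0064  0.2291] F [ 1.2092 -0.4387  0.192 ] w -0.0003
ang tool z 0.2490103097645981 tool y 1.8165762125060285 tool x [-0.1097  0.0037 -0.994 ] j [-0.8242 -0.0022  0.7413  2.1317 -0.0126  1.1207  0.1705]
9797
```

View pics/t7.png

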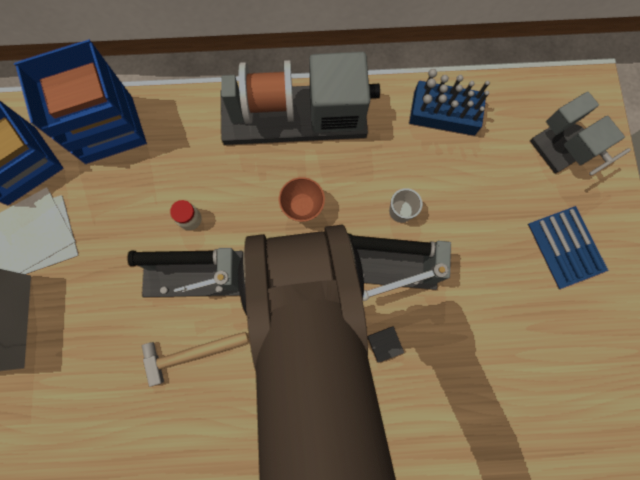

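View pics/s7.png

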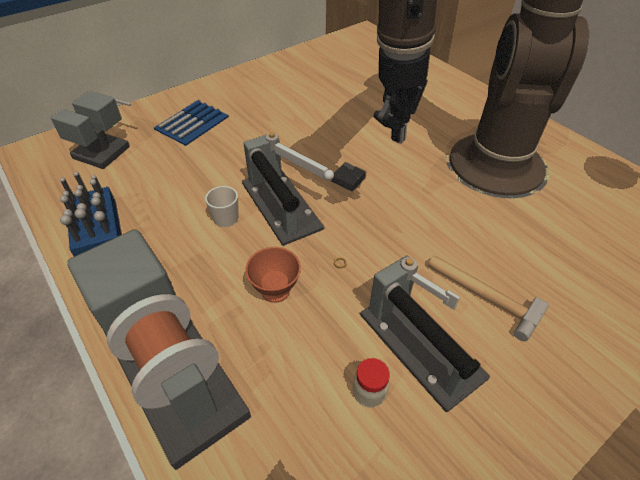

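The scene view shows the ball back at (329,174), as at the start. The throttle, block, hammer, cup, jar, bowl and ring are unchanged, and the arm is clear.

```bash
python3 -c "
from plant import arm
print(arm.close_job())"
```

```text
the job is handed in; nothing more can be done
None
```

I pressed the brake lever in with the backs of the shut fingers until it was hard on its stop, held it, eased it back out and moved clear. The job was handed in at about 19 s of the 48 s allowed; it gives no verdict.

- **Press and hold:** the lever stopped moving under a rising push. I held it there for over 2 s at about 7–16 N. The wrist pictures show it parallel to the grip bar with the gap still open.
- **Return:** it came out at about 10–17 mm/s. The force faded from 4.2 to 2.4 N and reached about zero near where the lever first met the fingers, so it did not snap back.
- **Last checks:** the ball is back at its starting pixel in the scene view. The throttle, block, hammer, cup, jar, bowl and ring look unmoved.
- **What was less clean:** the tool tilted about 6° during the hold and stayed tilted afterwards. The fingers also dragged on the lever with up to 13 N of vertical force, and I could only read forces at the end of each one-second move. The automatic before/after picture comparison was no use because the arm and its shadow were in view, so the "unmoved" check is by eye.

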